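# Dock the lower parts case and restack the upper one

### The arm

A 6-joint arm with a two-finger parallel gripper is mounted at the origin on the work surface. World frame = base frame: x ahead of the robot, y to its left, z up, the work surface at z = 0. Lengths are in mm, angles in rad, forces in N, time in s.
With the tool pointing down it reaches from about 400 to 925 mm from the base axis. Payload 12.5 kg.
Tool frame: the origin (TCP) lies between the finger pads; the fingertips stand 19 mm ahead of it and the grasp point (between the pads) is the TCP (env.tips_ahead is the distance from the TCP to the fingertips, in mm); z points along the fingers, y is the line along which they close (so a half turn about z gives the same grasp; the last joint's range is limited). The gripper opens to 95 mm and grips with 3 to 60 N. Pads are 20 mm wide; open, the fingers measure 119 mm over their backs; the gripper's body (75 mm by 180 mm) begins 59 mm behind the grasp point.
Start: joints at [-1.373, 0.491, 1.559, -0, 1.092, -0.106], TCP at [186.99, -596.388, 233.661] pointing down, gripper open.
Joint ranges: [-3.1, 3.1], [-0.84, 2.19], [0.05, 2.79], [-1.13, 4.28], [0.06, 2.93], [-2.69, 2.69]. Speed limits (rad/s): [2.22, 2.22, 2.79, 3.14, 3.14, 3.14].

### API

Orientations are given as [roll, pitch, yaw] about the fixed x, y, z axes, in that order (R = Rz(yaw) Ry(pitch) Rx(roll)).
In Python, from cell import env gives the robot as it stands.
- The arm moves only by the shell command python3 -m crank 'ROWS'. ROWS is JSON, a list of rows, each a list of 5 numbers: the shift along the tool's x, y, z in mm, then the turn about the tool's z in degrees, then the finger opening in mm, from 0 to 95.1. In form: [[dx, dy, dz, yaw, grip], ...]. A call has 1 to 10 rows; each row is the pose to reach, as a shift and turn from the pose commanded when the call began, along the tool's axes at that moment; what a row does not reach only later rows make up. A row lasts 1/12 s, in which the tool goes at most 41.7 mm and 7.16 degrees, less where a joint would pass 70% of its speed; a pose out of reach is approached as far as the arm can. A call with a gripper value outside its range is refused whole. The fingers move at their own pace and stop on an object; the grip force is fixed at half the most. Time passes only in rows, so rows that repeat a pose let the fingers close. It gives the time, the measured TCP pose, the force, the opening and the grip force at its end, in the units of the state.
- env.state(): the state, without advancing time (a new reading comes with each control period).
- env.read_camera(name): name is "side" or "top" or "wrist"; returns a dict with "img" (384x512x3 uint8, blue, green, red), "K" (3x3 intrinsics, pixels), "pose" (4x4, takes a point from camera to world coordinates). Camera axes: x right, y down, z forward; pixel columns grow to the right and rows downward; lengths in mm; the calibration is good to about 2 mm. A picture is of the moment at which its call begins. There is no depth.
- env.job_done(): hands the job in; it is judged then, once.
The state is a dict: "t": time; "joints": joint angles; "qvel": joint speeds; "tau": joint torques, N m; "eef_pos": TCP position; "tcp_rot": TCP orientation; "ft_force": force on the tool from outside, world axes, zero at the start; "moment": the same for the moment, N m; "opening": opening from 0.0 (shut) to 1.0 (fully open); "grip_force": force on a finger pad.
Only numpy, scipy, OpenCV 4.12 (cv2) and the standard library are available. Lean on these libraries where they do the work, as an engineer would, in place of code of your own. Each camera call takes 0.05 s, during which the arm holds its last target. There are 200 camera calls.

### The job

The plain case in the middle of the stack of three has to go into the reader dock beside it. Lift the handled top case off and set it down upright on a clear patch of the bench, then slide the middle case straight off the bottom case along the bay, under the arch and up to the end stop, so that the spring latch clicks out behind it. Then restack the handled case squarely on the bottom case; set it down both times, do not drop it, leave the bottom case in its pocket and do not disturb the bin, bottle or bowl.

Things in the scene. Friction and masses are not known exactly. Their poses are not given: they have to be found in the camera images.
- dock: Metal fixture fixed to the bench, 168 (x) x 320 (y) mm, 6 mm base plate. Origin: centre of its underside, z up. On its +y half (centre y = +85 mm) a pocket with lips up to 20 mm above the bench holds the stack; its -y half is the bay, with the end stop's face at y = -148 mm. Latch pillar: x +67 to +85, y -16 to +18 mm, 114 mm high. The middle case is pushed to dock -y.
- dock_mouth (a point): Middle of the bay deck's edge next to the stack, dock y = +18 mm. The flat deck is 64 mm above the bench, 2 mm lower than the top of the bottom case, and runs from here to the end stop. Its side guides are 106 mm apart (104 at the throat) and 18 mm high; over the first 30 mm they flare out to about 126 mm.
- dock_arch (a point): Middle of the underside of the reader arch across the bay, dock y = -110 mm, 121 mm above the bench. The arch is 16 mm wide (y, reader head 26 mm), 148 mm long (x), with posts at both ends; the reader head's top is 144 mm above the bench. A single case passes under it, a case with another on top does not.
- dock_home (a point): Where the middle case's origin (centre of underside) is when fully home in the bay: dock x = 0, y = -83 mm, on the deck 64 mm above the bench. About 168 mm from where it starts. Its axes are those of the dock.
- latch (a joint): Spring latch at the +x side of the bay's mouth: how far (m) its brass nose is pushed back out of the bay; 0 = fully out (as at the start), 0.018 = fully back. A case pushed in dock -y presses it back by its ramp (spring 2 to 5 N; 5 to 15 N of push in all, briefly up to 30 N if askew); it springs out again once the case's rear face is past dock y = -14 mm, 4 mm short of home.
- latch_nose (a point): Inner tip of the latch nose's holding face; when out, at dock x = +42, y = -14 mm, 96 mm above the bench.
- case_top: Handled lidded case, top of the stack at the start: blue plastic, 100 (x) x 130 (y) x 40 mm high, with a black carrying bar above its lid. About 0.3 to 0.65 kg. Origin: centre of underside; z up.
- top_handle (a point): Centre of the carrying bar of the handled case, 72 mm above its underside. The bar is 16 mm wide (case x), 90 mm long (case y) and 14 mm high; the open space under it is 25 mm high and 66 mm long between its two posts. Pinch it from above across case x.
- case_mid: Plain lidded case, the middle of the stack at the start: blue plastic, 100 (x) x 130 (y) x 45 mm high, flat lid, nothing to hold, smooth and slippery (friction about 0.3). About 0.35 to 0.7 kg. Origin: centre of underside; z up.
- case_low: Plain lidded case, the bottom of the stack: blue plastic, 100 (x) x 130 (y) x 60 mm high, flat lid, 0.9 kg, loose in the dock's pocket with 2 mm play all round, its underside 6 mm above the bench. Origin: centre of underside; z up.
- bin: Bystander: open yellow bin 85 x 120 x 55 mm. Origin: centre of underside.
- bottle: Bystander: red bottle, 44 mm across, 120 mm high. Origin: centre of underside.
- bowl: Bystander: white bowl, 110 mm across, 50 mm high. Origin: centre of underside.
Mind the look-alikes: they are no part of the job. Leave any red look-alike of the case_mid alone.

How it is judged (in metres and radians):
On the way, in this order (a step that is already met when the one before it is completed fails the run):
1. the handled case stands upright and released on the bench, clear of the stack (height (world z) of case_top below 0.01 m and angle between case_top's own z axis and vertical below 0.1 rad and horizontal distance between case_top and case_mid above 0.11 m and contact force between case_top and the fingers below 0.1 N and linear speed of case_top below 0.02 m/s), for 0.2 s.
2. the middle case is home in the bay and the latch has sprung out behind it (x of case_mid in the frame of dock_home between -0.006 and 0.006 m and y of case_mid in the frame of dock_home between -0.006 and 0.006 m and z of case_mid in the frame of dock_home between -0.005 and 0.005 m and value of joint latch below 0.003 m), for 0.2 s.
At the end, for the whole second after the job is handed in: The middle case is within 6 mm of its home place in the bay with the latch sprung out (less than 3 mm back); the handled case rests flat and released on the bottom case, within 15 mm each way and 0.15 rad of square; the bottom case is still in its pocket (moved less than 12 mm); all at rest (all of step 2 and x of case_top in the frame of case_low between -0.015 and 0.015 m and y of case_top in the frame of case_low between -0.015 and 0.015 m and z of case_top in the frame of case_low between 0.055 and 0.065 m and angle between the y axis of case_top and the y axis of case_low, either way round below 0.15 rad and angle between case_top's own z axis and vertical below 0.06 rad and distance of case_low from where it was at the start of the episode below 0.012 m and contact force between each of case_top, case_mid and the fingers below 0.1 N and linear speed of each of case_top, case_mid below 0.02 m/s); the robot touches nothing.
It fails at once if the handled case was dropped (moving at over 0.6 m/s, out of the fingers) (contact force between case_top and the fingers below 0.05 N and linear speed of case_top above 0.6 m/s).
It fails at once if a case was tipped by more than 0.5 rad (angle between any of case_top, case_mid, case_low's own z axis and vertical above 0.5 rad).
It fails at once if the bottom case was moved by more than 25 mm (distance of case_low from where it was at the start of the episode above 0.025 m).
It fails at once if the bin, bottle or bowl was moved by more than 25 mm (distance of any of bin, bottle, bowl from where it was at the start of the episode above 0.025 m).
It also fails if it takes over 69 s, if anything falls off the work surface, if the arm or the gripper's body presses on something with over 40 N, if the wrist force passes 120 N, or if a joint passes its speed limit or range.

## Working session

There is one attempt and no reset: what is moved stays moved. The work goes in short steps, Python scripts to look and compute and a shell command to move; the robot and the scene stay as the last step left them, time stands still between calls to the robot, and variables do not carry over. Pictures are saved under pics/ and viewed, at most 10 in all, crops included, and the job is handed in when it is done.

```bash
mkdir -p pics; ls; python3 - <<'E'
from cell import env
import cv2,numpy as np
for n in ("top","side"):
    c=env.read_camera(n); cv2.imwrite(f"pics/{n}0.png",c["img"]); np.savez(f"{n}0.npz",**c)
    print(n,c["K"].round(1).tolist(),c["pose"].round(3).tolist())
s=env.state(); print({k:np.round(v,3).tolist() for k,v in s.items()})
E
```

```text
pics
top [[488.5, 0.0, 256.9], [0.0, 488.5, 191.4], [0.0, 0.0, 1.0]] [[0.019, -0.991, 0.135, 333.961], [-1.0, -0.019, -0.001, -0.028], [0.004, -0.135, -0.991, 1672.9], [0.0, 0.0, 0.0, 1.0]]
side [[435.4, 0.0, 254.7], [0.0, 435.4, 192.0], [0.0, 0.0, 1.0]] [[-0.704, -0.394, 0.591, -402.904], [-0.71, 0.389, -0.587, 962.202], [0.001, -0.833, -0.554, 1054.275], [0.0, 0.0, 0.0, 1.0]]
{'t': 0.1, 'joints': [-1.373, 0.492, 1.559, -0.0, 1.092, -0.106], 'qvel': [0.002, -0.002, -0.001, 0.001, -0.002, -0.001], 'tau': [0.002, -61.362, -25.861, 0.069, 0.047, -0.0], 'eef_pos': [186.96, -596.167, 233.109], 'tcp_rot': [-3.141, -0.0, 0.304], 'ft_force': [0.23, 0.087, -0.421], 'moment': [-0.018, -0.004, 0.016], 'grip_force': 0.0, 'opening': 0.997}
```

View pics/top0.png

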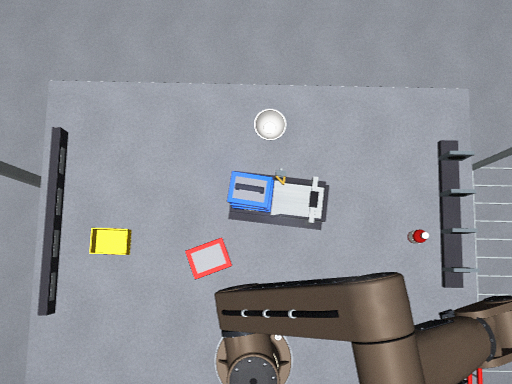

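View pics/side0.png

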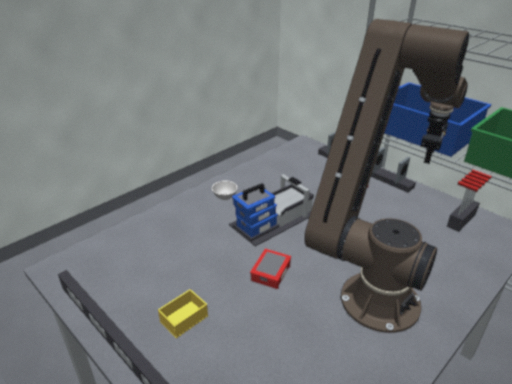

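The top view shows the stack at about (250,190), with the bar on it and the bay running image-right to the arch at about (316,200). The bin is at (110,241), the bowl at (270,124), the bottle at (419,236) and the red look-alike at (209,258). Next I measure.

```bash
cat > h.py <<'E'
import numpy as np,cv2
def ray(c,u,v,z):
    K,P=c["K"],c["pose"]; d=P[:3,:3]@np.linalg.solve(K,[u,v,1.]); o=P[:3,3]
    return (o+d*(z-o[2])/d[2])[:2]
def proj(c,p):
    P=np.linalg.inv(c["pose"]); q=c["K"]@(P@np.r_[p,1])[:3]; return q[:2]/q[2]
def edge_dir(a,b): return np.degrees(np.arctan2(*(b-a)[::-1]))
E
python3 - <<'E'
from h import *
c=dict(np.load("top0.npz")); im=c["img"]; hsv=cv2.cvtColor(im,cv2.COLOR_BGR2HSV)
roi=np.zeros(im.shape[:2],np.uint8); roi[160:235,215:340]=1
def rect(m,z,n):
    cs,_=cv2.findContours(m,cv2.RETR_EXTERNAL,cv2.CHAIN_APPROX_NONE); k=max(cs,key=cv2.contourArea)
    w=np.array([ray(c,*p[0],z) for p in k],np.float32); r=cv2.minAreaRect(w)
    print(n,cv2.boundingRect(k),np.round(r[0],1),np.round(r[1],1),round(r[2],1))
blue=cv2.inRange(hsv,(100,120,60),(125,255,255))*roi; rect(blue,151,"blue")
r2=roi.copy(); r2[:]=0; r2[180:197,232:268]=1
rect((cv2.inRange(hsv,(0,0,0),(180,255,75)))*r2,190,"bar")
gr=cv2.inRange(hsv,(0,0,150),(180,60,255))*roi; gr[:,:274]=0; rect(gr,64,"deck")
rect(cv2.inRange(hsv,(0,0,0),(180,255,65))*roi,6,"base")
cv2.imwrite("pics/topcrop.png",cv2.resize(im[160:240,215:340],None,fx=6,fy=6,interpolation=cv2.INTER_CUBIC))
E
```

```text
blue (227, 171, 47, 42) [540.1  18.3] [138.8 115.3] 82.9
bar (263, 188, 1, 1) [546.3 -20.4] [0. 0.] 0.0
deck (274, 160, 66, 75) [ 538.3 -168.2] [248.7 218.1] 0.8
base (310, 191, 8, 16) [ 539.5 -197.2] [52.1 24.1] 0.1
```

View pics/topcrop.png

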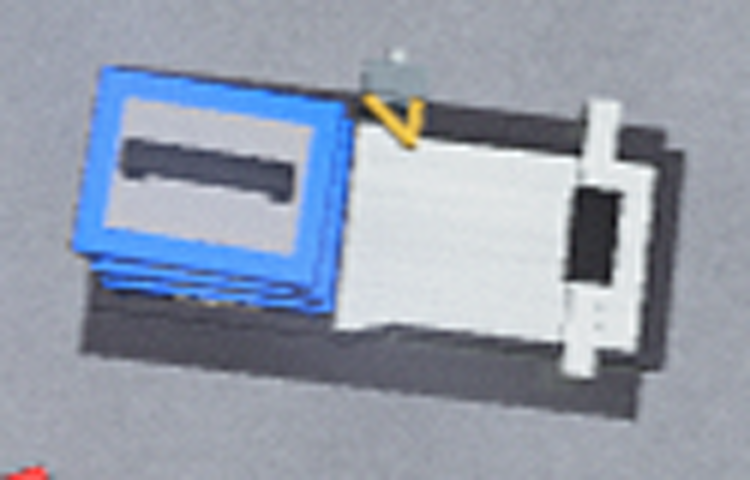

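Crop is 6x with origin (215,160). The bar runs from (121,158) to (295,182). The lid corners are about (105,68), (350,103), (320,284) and (72,250). The base front edge runs from (80,352) to (638,418), and the arch from (600,100) to (580,375).

```bash
python3 - <<'E'
from h import *
c=dict(np.load("top0.npz"))
f=lambda u,v,z: ray(c,215+(u+.5)/6-.5,160+(v+.5)/6-.5,z)
a,b=f(121,158,190),f(295,182,190); print("bar",(a+b)/2,np.linalg.norm(a-b),edge_dir(b,a)-90)
L=[f(*p,151) for p in((105,68),(350,103),(320,284),(72,250))]; print("lid",np.mean(L,0),[round(edge_dir(L[1],L[0])-90,1),round(edge_dir(L[2],L[3])-90,1),round(edge_dir(L[2],L[1]),1)])
a,b=f(80,352,6),f(638,418,6);print("base",edge_dir(b,a)-90,np.linalg.norm(a-b),a,b)
for n,u,v,z in(("bin",110,241,30),("bowl",270,124,25),("red",209,258,30)): print(n,ray(c,u,v,z))
p=np.array([545,18.]); y=.304; d=p-[187,-596]; print("tool shift",d@[np.cos(y),np.sin(y)],d@[np.sin(y),-np.cos(y)])
E
```

```text
bar [545.7525129  21.7999633] 89.79549882247788 -6.8080258892191665
lid [548.25790417  20.32870203] [np.float64(-7.1), np.float64(-6.7), np.float64(-8.4)]
base -5.643275646716106 319.51386369676567 [465.91226524  95.15627826] [ 434.49300697 -222.80903322]
bin [380.20078261 485.88514127]
bowl [794.70365085 -43.03367707]
red [330.20127158 153.18842947]
tool shift 525.3787986766866 -478.68269020410753
```

```bash
python3 -m crank '[[13,-12,-10,-4,95],[40,-36,-20,-10,95],[66,-60,-30,-17,95],[92,-84,-40,-24,95],[118,-108,-45,-31,95],[144,-132,-47,-38,95],[170,-156,-47,-45,95],[196,-180,-47,-52,95],[222,-204,-47,-59,95],[248,-228,-47,-66,95]]'
python3 - <<'E'
from cell import env
from h import *
s=env.state(); y=s["tcp_rot"][2]; d=np.array([546,21])-s["eef_pos"][:2]; print(s["eef_pos"],np.degrees(y),d@[np.cos(y),np.sin(y)],d@[np.sin(y),-np.cos(y)])
E
```

```text
t: 0.93
eef_pos: [355.8, -303.0, 280.6]
tcp_rot: [-3.141, -0.0, 1.462]
ft_force: [0.4, -0.4, -0.2]
opening: 0.996
grip_force: 0.0
[ 355.83822884 -302.95331964  280.56495392] 83.73909983122637 342.759414822403 153.69852332020025
```

```bash
python3 -m crank '[[36,16,0,0,95],[74,33,0,0,95],[112,50,0,0,95],[150,67,0,0,95],[188,84,0,0,95],[226,101,0,0,95],[264,118,0,0,95],[300,135,0,0,95],[328,147,0,0,95],[343,153,0,0,95]]' && python3 -m crank '[[0,0,0,0,70],[0,0,0,0,70],[0,0,0,0,70]]'
python3 - <<'E'
from cell import env
import cv2,numpy as np
c=env.read_camera("wrist"); cv2.imwrite("pics/w1.png",c["img"]); s=env.state(); np.savez("w1.npz",eef=s["eef_pos"],rot=s["tcp_rot"],**c); print(s["eef_pos"],s["tcp_rot"],c["pose"].round(2))
E
```

```text
t: 1.77
eef_pos: [547.9, 21.6, 280.2]
tcp_rot: [-3.141, -0.0, 1.458]
ft_force: [-0.6, -0.2, 0.3]
opening: 0.999
grip_force: 0.0
t: 2.02
eef_pos: [546.3, 17.9, 280.4]
tcp_rot: [-3.141, 0.0, 1.456]
ft_force: [-0.3, -0.1, 0.7]
opening: 0.84
grip_force: 0.0
[546.32035017  17.60295714 280.57653158] [-3.14128025e+00  2.71954322e-04  1.45478595e+00] [[ 9.9000e-01 -1.1000e-01 -3.0000e-02  5.5462e+02]
 [-1.1000e-01 -9.6000e-01 -2.4000e-01  8.5570e+01]
 [-0.0000e+00  2.4000e-01 -9.7000e-01  4.3341e+02]
 [ 0.0000e+00  0.0000e+00  0.0000e+00  1.0000e+00]]
```

View pics/w1.png

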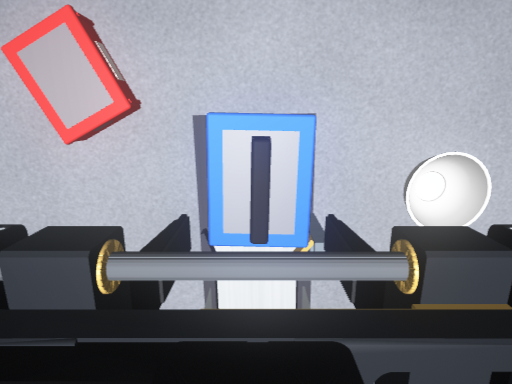

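The wrist view shows the bar from (261,137) to (260,242). The lid corners are (208,113), (315,115), (310,246) and (208,244).

```bash
python3 - <<'E'
from h import *
c=dict(np.load("w1.npz")); y=c["rot"][2]
a,b=ray(c,261,137,190),ray(c,260,242,190); m=(a+b)/2; print("bar",m,np.linalg.norm(a-b),edge_dir(b,a)-90)
L=[ray(c,*p,151) for p in((208,113),(315,115),(310,246),(208,244))]; print("lid",np.mean(L,0),edge_dir(L[3],L[0])-90,edge_dir(L[2],L[1])-90,edge_dir(L[0],L[1]))
d=m-c["eef"][:2]; print(np.degrees(y),d@[np.cos(y),np.sin(y)],d@[np.sin(y),-np.cos(y)])
E
```

```text
bar [550.40852348  25.33147247] 89.22655663123103 -6.928577096489917
lid [550.45068009  24.26432228] -8.775918873280858 -6.183867497400627 -7.591416980188479
83.3530949808291 8.149774300182532 3.1661157758456646
```

```bash
python3 -m crank '[[3,1,10,0,70],[7,3,25,0,70],[7,3,42,0,70],[7,3,60,0,70],[7,3,76,0,70],[7,3,89,0,70],[7,3,96,0,70],[7,3,97,0,70],[7,3,97,0,70],[7,3,97,0,70]]' && python3 -m crank '[[0,0,0,0,0],[0,0,0,0,0],[0,0,0,0,0],[0,0,0,0,0],[0,0,0,0,0],[0,0,0,0,0],[0,0,0,0,0],[0,0,0,0,0],[0,0,0,0,0],[0,0,0,0,0]]'
```

```text
t: 2.9
eef_pos: [550.8, 24.9, 184.2]
tcp_rot: [3.141, 0.0, 1.455]
ft_force: [-0.6, 0.5, -0.4]
opening: 0.737
grip_force: 0.0
t: 3.73
eef_pos: [550.4, 25.2, 183.6]
tcp_rot: [-3.141, 0.0, 1.456]
ft_force: [-2.2, 0.4, 0.9]
opening: 0.165
grip_force: 29.9
```

```bash
python3 -m crank '[[0,0,-3,0,0],[0,0,-10,0,0],[0,0,-20,0,0],[0,0,-31,0,0],[0,0,-43,0,0],[0,0,-53,0,0],[0,0,-60,0,0],[4,0,-60,0,0],[12,0,-60,0,0],[24,0,-60,0,0]]' && python3 -m crank '[[16,0,0,0,0],[36,0,0,0,0],[58,0,0,0,0],[80,0,0,0,0],[102,0,0,0,0],[124,0,0,0,0],[146,0,0,0,0],[166,0,0,0,0],[182,0,0,0,0],[192,0,0,0,0]]' && python3 -m crank '[[4,0,10,0,0],[6,0,28,0,0],[6,0,48,0,0],[6,0,68,0,0],[6,0,88,0,0],[6,0,106,0,0],[6,0,122,0,0],[6,0,134,0,0],[6,0,142,0,0],[6,0,147,0,0]]'
```

```text
t: 4.57
eef_pos: [553.1, 49.3, 243.2]
tcp_rot: [-3.141, 0.0, 1.455]
ft_force: [-0.5, -0.6, -5.4]
opening: 0.165
grip_force: 29.9
t: 5.4
eef_pos: [575.0, 242.1, 242.8]
tcp_rot: [-3.141, 0.0, 1.457]
ft_force: [0.1, -0.6, -6.2]
opening: 0.168
grip_force: 29.9
t: 6.23
eef_pos: [575.9, 245.3, 95.4]
tcp_rot: [-3.141, 0.001, 1.455]
ft_force: [0.4, 0.4, -5.0]
opening: 0.161
grip_force: 29.9
```

```bash
python3 -m crank '[[0,0,6,0,0],[0,0,12,0,0],[0,0,16,0,0],[0,0,18,0,0],[0,0,19,0,0],[0,0,20,0,0],[0,0,21,0,0],[0,0,21,0,0]]'; python3 -m crank '[[0,0,1,0,0],[0,0,1,0,0],[0,0,1,0,0]]'
```

```text
t: 6.9
eef_pos: [576.1, 245.7, 75.7]
tcp_rot: [3.141, -0.0, 1.456]
ft_force: [0.4, 0.6, -5.2]
opening: 0.167
grip_force: 29.9
t: 7.15
eef_pos: [576.1, 245.7, 74.6]
tcp_rot: [3.141, 0.0, 1.456]
ft_force: [0.1, 0.2, -7.5]
opening: 0.166
grip_force: 29.9
```

```bash
python3 -m crank '[[0,0,1,0,0],[0,0,1,0,0],[0,0,1,0,0]]'; python3 -m crank '[[0,0,1,0,0],[0,0,1,0,0],[0,0,1,0,0]]'
```

```text
t: 7.4
eef_pos: [576.1, 245.7, 73.5]
tcp_rot: [-3.142, 0.0, 1.456]
ft_force: [-0.9, 0.4, -5.3]
opening: 0.162
grip_force: 29.9
t: 7.65
eef_pos: [576.2, 245.7, 72.7]
tcp_rot: [3.141, -0.0, 1.456]
ft_force: [1.5, 0.2, -4.9]
opening: 0.166
grip_force: 29.9
```

```bash
python3 -m crank '[[0,0,1,0,0],[0,0,1,0,0],[0,0,1,0,0]]'; python3 -m crank '[[0,0,0.5,0,0],[0,0,0.5,0,0],[0,0,0.5,0,0]]'
```

```text
t: 7.9
eef_pos: [576.2, 245.7, 72.6]
tcp_rot: [3.141, -0.0, 1.456]
ft_force: [-4.0, -1.0, 4.6]
opening: 0.168
grip_force: 29.9
t: 8.15
eef_pos: [576.2, 245.7, 72.6]
tcp_rot: [3.141, -0.0, 1.456]
ft_force: [-3.8, -1.3, 10.4]
opening: 0.167
grip_force: 29.9
```

```bash
python3 -m crank '[[0,0,-1.5,0,30],[0,0,-1.5,0,50],[0,0,-1.5,0,65],[0,0,-1.5,0,65],[0,0,-1.5,0,65],[0,0,-1.5,0,65],[0,0,-1.5,0,65]]' && python3 -m crank '[[0,0,-10,0,65],[0,0,-30,0,65],[0,0,-60,0,65],[0,0,-90,0,65],[0,0,-120,0,65],[0,0,-150,0,65],[0,0,-180,0,65],[0,0,-205,0,65],[0,0,-210,0,65]]' && python3 -m crank '[[-12,0,0,0,30],[-32,0,0,0,30],[-56,0,0,0,30],[-80,0,0,0,30],[-104,0,0,0,30],[-128,0,0,0,30],[-150,0,0,0,30],[-166,0,0,0,30],[-174,0,0,0,30],[-174,0,0,0,30]]'
python3 - <<'E'
from cell import env
import cv2,numpy as np
c=env.read_camera("wrist"); cv2.imwrite("pics/w2.png",c["img"]); s=env.state(); np.savez("w2.npz",eef=s["eef_pos"],rot=s["tcp_rot"],**c); print(s["eef_pos"],s["tcp_rot"])
E
```

```text
t: 8.73
eef_pos: [576.1, 245.7, 72.5]
tcp_rot: [-3.142, 0.0, 1.456]
ft_force: [0.2, -0.2, 0.0]
opening: 0.597
grip_force: 0.0
t: 9.48
eef_pos: [576.9, 246.0, 288.1]
tcp_rot: [3.135, -0.003, 1.456]
ft_force: [-0.0, -0.3, 1.0]
opening: 0.687
grip_force: 0.0
t: 10.32
eef_pos: [555.5, 71.1, 281.7]
tcp_rot: [-3.14, 0.0, 1.454]
ft_force: [0.9, 0.1, -0.1]
opening: 0.316
grip_force: 0.0
[555.75041053  72.15492252 281.90969264] [-3.14037472e+00  1.75239732e-04  1.45427571e+00]
```

View pics/w2.png

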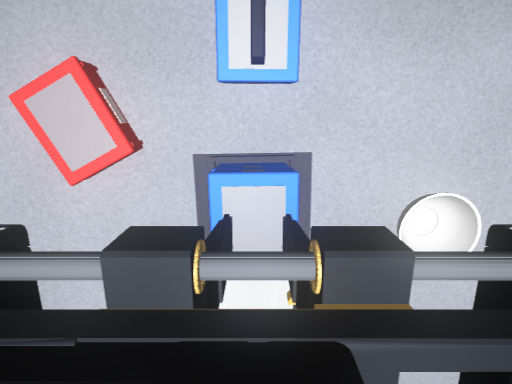

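The wrist view shows the middle case's rear lid edge from (209,171) to (298,171), and the dock base's rear edge from (194,154) to (311,152).

```bash
python3 - <<'E'
from h import *
c=dict(np.load("w2.npz")); y=c["rot"][2]
R=np.array([[np.cos(y),np.sin(y)],[np.sin(y),-np.cos(y)]])
for n,a,b,z in(("mid",(209,171),(298,171),111),("base",(194,154),(311,152),6)):
    a,b=ray(c,*a,z),ray(c,*b,z); m=(a+b)/2; print(n,m,np.linalg.norm(b-a),edge_dir(a,b),"tool",R@(m-c["eef"][:2]))
E
```

```text
mid [553.09081835  82.48783237] 96.17756308073669 -6.6411954869895045 tool [ 9.95364738 -3.84283234]
base [551.10890481  89.94165203] 165.10395421933154 -5.668638812390443 tool [17.12651222 -6.67786652]
```

```bash
python3 -m crank '[[8,-2,0,-0.5,30],[22,-4,0,-1,30],[32,-6,2,-1,30],[33,-6,20,-1,30],[33,-6,50,-1,30],[33,-6,84,-1,30],[33,-6,118,-1,30],[33,-6,150,-1,30],[33,-6,176,-1,30],[33,-6,188,-1,30]]' && python3 -m crank '[[-3,0,0,0,30],[-6,0,0,0,30],[-9,0,0,0,30],[-9,0,0,0,30]]'
```

```text
t: 11.2
eef_pos: [552.3, 107.6, 91.0]
tcp_rot: [-3.137, 0.001, 1.475]
ft_force: [-0.3, 0.8, 0.1]
opening: 0.316
grip_force: 0.0
t: 11.53
eef_pos: [553.5, 97.2, 95.8]
tcp_rot: [3.14, -0.0, 1.473]
ft_force: [0.3, -0.5, 0.3]
opening: 0.316
grip_force: 0.0
```

```bash
python3 -m crank '[[-4,0,0,0,30],[-8,0,0,0,30],[-12,0,0,0,30],[-16,0,0,0,30],[-20,0,0,0,30],[-25,0,0,0,30],[-30,0,0,0,30],[-35,0,0,0,30],[-40,0,0,0,30],[-45,0,0,0,30]]' && python3 -m crank '[[-6,0,0,0,30],[-12,0,0,0,30],[-18,0,0,0,30],[-24,0,0,0,30],[-30,0,0,0,30],[-35,0,0,0,30],[-40,0,0,0,30],[-45,0,0,0,30],[-50,0,0,0,30],[-55,0,0,0,30]]'
python3 - <<'E'
from cell import env
import cv2,numpy as np
for n in("wrist","top"):
    c=env.read_camera(n); s=env.state(); np.savez(n+"3.npz",eef=s["eef_pos"],rot=s["tcp_rot"],**c)
    cv2.imwrite(f"pics/{n}3.png",c["img"] if n=="wrist" else cv2.resize(c["img"][150:250,190:350],None,fx=4,fy=4))
E
```

```text
t: 12.37
eef_pos: [548.3, 53.3, 94.7]
tcp_rot: [-3.141, -0.001, 1.473]
ft_force: [0.2, 6.3, 0.3]
opening: 0.313
grip_force: 3.2
t: 13.2
eef_pos: [543.2, -2.7, 94.5]
tcp_rot: [-3.141, 0.0, 1.473]
ft_force: [-0.7, 3.3, -1.5]
opening: 0.315
grip_force: 1.8
```

View pics/wrist3.png

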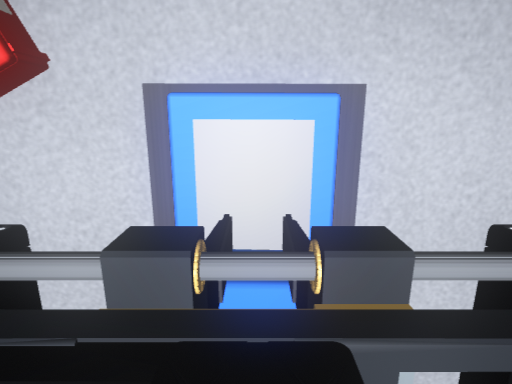

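The bottom case sits square in its pocket (lid corners at about (168,94) and (339,94)) and the middle case is ahead of the fingers. I keep pushing.

```bash
python3 -m crank '[[-6,0,0,0,30],[-12,0,0,0,30],[-18,0,0,0,30],[-24,0,0,0,30],[-30,0,0,0,30],[-36,0,0,0,30],[-42,0,0,0,30],[-48,0,0,0,30],[-53,0,0,0,30],[-57,0,0,0,30]]' && python3 -m crank '[[-3,0,0,0,30],[-6,0,0,0,30],[-9,0,0,0,30],[-11,0,0,0,30],[-12,0,0,0,30]]' && python3 -m crank '[[-2,0,0,0,30],[-2,0,0,0,30]]'&& python3 -m crank '[[-2,0,0,0,30],[-2,0,0,0,30]]'
```

```text
t: 14.13
eef_pos: [537.7, -59.6, 94.6]
tcp_rot: [3.141, 0.0, 1.473]
ft_force: [1.0, 3.4, -2.8]
opening: 0.314
grip_force: 1.9
t: 14.55
eef_pos: [536.6, -71.1, 94.6]
tcp_rot: [3.142, 0.0, 1.473]
ft_force: [1.6, 4.6, -2.8]
opening: 0.316
grip_force: 1.9
t: 14.72
eef_pos: [536.4, -73.3, 94.7]
tcp_rot: [3.141, 0.0, 1.473]
ft_force: [0.0, 0.7, -1.0]
opening: 0.315
grip_force: 0.2
t: 14.88
eef_pos: [536.2, -75.2, 94.7]
tcp_rot: [3.141, 0.0, 1.473]
ft_force: [-0.7, -0.5, 0.7]
opening: 0.322
grip_force: 0.0
```

```bash
for i in 1 2 3; do :; done; python3 -m crank '[[-2,0,0,0,30],[-2,0,0,0,30]]'&& python3 -m crank '[[-2,0,0,0,30],[-2,0,0,0,30]]'&& python3 -m crank '[[-1.5,0,0,0,30],[-1.5,0,0,0,30]]'
```

```text
t: 15.05
eef_pos: [536.0, -77.2, 94.7]
tcp_rot: [3.141, 0.0, 1.473]
ft_force: [0.9, -0.3, 0.1]
opening: 0.32
grip_force: 0.0
t: 15.22
eef_pos: [536.2, -77.5, 94.8]
tcp_rot: [3.141, -0.002, 1.472]
ft_force: [3.3, 16.4, 1.7]
opening: 0.319
grip_force: 8.1
t: 15.38
eef_pos: [536.2, -77.6, 94.9]
tcp_rot: [3.141, -0.004, 1.472]
ft_force: [5.9, 28.4, 3.3]
opening: 0.32
grip_force: 14.3
```

```bash
python3 - <<'E'
from cell import env
import cv2,numpy as np
c=env.read_camera("side"); np.savez("side4.npz",**c); a=cv2.resize(c["img"][160:250,215:345],None,fx=6,fy=6,interpolation=cv2.INTER_CUBIC)
cv2.imwrite("pics/side4.png",a)
E
```

```text
(no output)
```

View pics/side4.png

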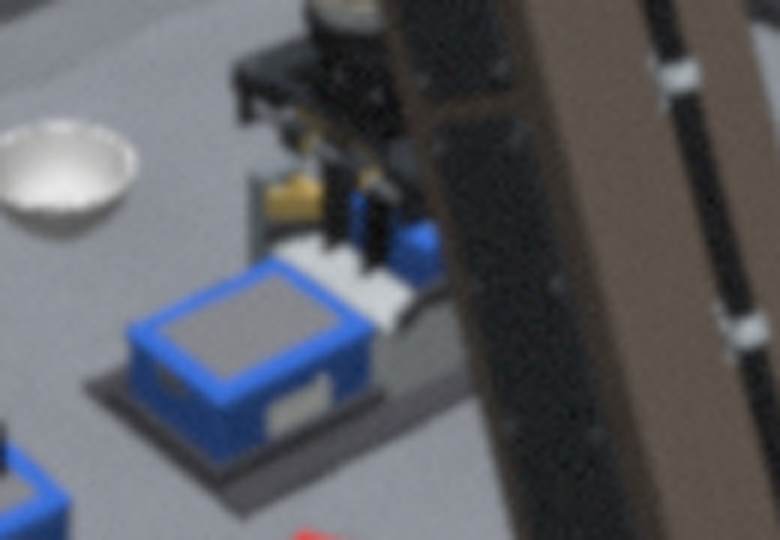

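The side view shows the middle case in the bay with the fingers behind it, and the brass latch nose beside the fingers at about (295,197). I back off and check from above.

```bash
python3 -m crank '[[4,0,0,0,30],[12,0,0,0,30],[22,0,-4,0,30],[25,0,-20,0,30],[25,0,-50,0,30],[20,0,-85,0,30],[8,0,-120,0,30],[-6,0,-150,0,30],[-16,0,-170,0,30],[-20,0,-180,0,30]]' && python3 -m crank '[[0,0,0,0,30],[0,0,0,0,30],[0,0,0,0,30]]'
python3 - <<'E'
from cell import env
import cv2,numpy as np
c=env.read_camera("wrist"); cv2.imwrite("pics/w5.png",c["img"]); s=env.state(); np.savez("w5.npz",eef=s["eef_pos"],rot=s["tcp_rot"],**c)
E
```

```text
t: 16.27
eef_pos: [534.1, -101.0, 277.8]
tcp_rot: [3.138, 0.001, 1.473]
ft_force: [0.8, 0.4, -0.4]
opening: 0.316
grip_force: 0.0
t: 16.52
eef_pos: [533.2, -99.5, 273.1]
tcp_rot: [-3.139, -0.0, 1.473]
ft_force: [-0.8, 0.1, 0.9]
opening: 0.316
grip_force: 0.0
```

View pics/w5.png

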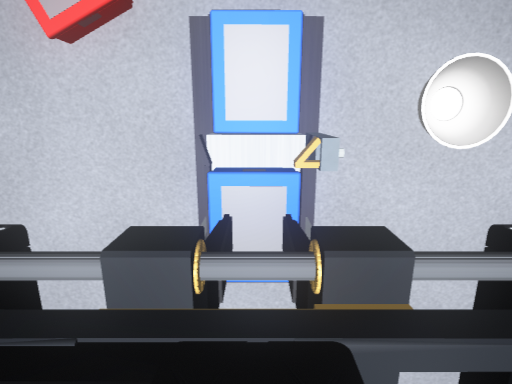

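The latch nose is fully out at (297,168), directly behind the middle case's rear edge (row 170). The bottom lid corners are (211,11), (302,12), (300,132) and (212,133).

```bash
python3 - <<'E'
from h import *
c=dict(np.load("w5.npz")); y=c["rot"][2]; print(c["eef"],np.degrees(y))
L=[ray(c,*p,66) for p in((211,11),(302,12),(300,132),(212,133))]; print("low",np.mean(L,0),edge_dir(L[3],L[0])-90,edge_dir(L[2],L[1])-90,edge_dir(L[0],L[1]),np.linalg.norm(L[0]-L[1]),np.linalg.norm(L[0]-L[3]))
a,b=ray(c,207,171,111),ray(c,301,170,111); print("mid rear",(a+b)/2,edge_dir(a,b)); print("nose",ray(c,297,168,96))
d=np.array([576.1,245.7])-c["eef"][:2]; print("to handle",d@[np.cos(y),np.sin(y)],d@[np.sin(y),-np.cos(y)])
E
```

```text
[533.27002854 -99.53727903 272.97889471] 84.42985755492671
low [543.25273874  13.67265748] -7.089980095387503 -4.5650045394038585 -6.136470773994375 97.03941963023546 127.93917055316261
mid rear [531.35901957 -86.09276893] -4.892678070187294
nose [578.27442526 -90.44512452]
to handle 347.7643683540243 9.117531982108975
```

```bash
python3 -m crank '[[16,1,0,1,65],[50,2,0,1,65],[88,3,0,1,65],[126,4,0,1,65],[164,5,0,1,65],[202,6,0,1,65],[240,7,0,1,65],[278,8,0,1,65],[312,9,0,1,65],[336,9,0,1,65]]' && python3 -m crank '[[9,0,0,0,65],[11,0,5,0,65],[11,0,20,0,65],[11,0,45,0,65],[11,0,80,0,65],[11,0,115,0,65],[11,0,145,0,65],[11,0,160,0,65],[11,0,160,0,65],[11,0,160,0,65]]'
```

```text
t: 17.4
eef_pos: [574.8, 236.7, 272.9]
tcp_rot: [-3.139, 0.001, 1.458]
ft_force: [0.4, -1.0, -0.3]
opening: 0.68
grip_force: 0.0
t: 18.23
eef_pos: [576.4, 243.1, 113.8]
tcp_rot: [-3.14, 0.001, 1.455]
ft_force: [-0.2, 0.2, 0.5]
opening: 0.682
grip_force: 0.0
```

```bash
python3 -m crank '[[2,0,12,0,65],[3,0,26,0,65],[3,0,36,0,65],[3,0,40,0,65],[3,0,40,0,65],[3,0,40,0,65]]' && python3 -m crank '[[0,0,0,0,0],[0,0,0,0,0],[0,0,0,0,0],[0,0,0,0,0],[0,0,0,0,0],[0,0,0,0,0],[0,0,0,0,0],[0,0,0,0,0],[0,0,0,0,0],[0,0,0,0,0]]'&& python3 -m crank '[[0,0,-3,0,0],[0,0,-10,0,0],[0,0,-24,0,0],[0,0,-42,0,0],[0,0,-62,0,0],[0,0,-82,0,0],[0,0,-100,0,0],[0,0,-110,0,0],[0,0,-115,0,0],[0,0,-115,0,0]]'
```

```text
t: 18.73
eef_pos: [577.2, 247.2, 74.9]
tcp_rot: [3.141, -0.0, 1.456]
ft_force: [-0.3, -0.2, -0.1]
opening: 0.686
grip_force: 0.0
t: 19.57
eef_pos: [576.8, 247.2, 74.5]
tcp_rot: [-3.141, 0.0, 1.456]
ft_force: [-1.5, 0.2, 0.6]
opening: 0.165
grip_force: 30.0
t: 20.4
eef_pos: [577.1, 247.2, 190.3]
tcp_rot: [3.141, -0.0, 1.456]
ft_force: [-0.5, -0.1, -6.4]
opening: 0.163
grip_force: 30.0
```

```bash
python3 -m crank '[[-12,0,0,0,0],[-34,-1,0,0,0],[-62,-2,0,0,0],[-90,-3,0,-1,0],[-118,-4,0,-1,0],[-146,-5,0,-1,0],[-174,-6,0,-1,0],[-202,-7,0,-1,0],[-224,-7,0,-1,0],[-234,-7,0,-1,0]]' && python3 -m crank '[[0,0,2,0,0],[0,0,10,0,0],[0,0,20,0,0],[0,0,30,0,0],[0,0,38,0,0],[0,0,43,0,0],[0,0,45,0,0],[0,0,45,0,0],[0,0,45,0,0]]'
```

```text
t: 21.23
eef_pos: [542.1, 12.8, 188.5]
tcp_rot: [-3.139, 0.001, 1.471]
ft_force: [-0.5, -0.7, -6.7]
opening: 0.168
grip_force: 30.0
t: 21.98
eef_pos: [543.3, 15.7, 144.7]
tcp_rot: [3.141, 0.0, 1.473]
ft_force: [0.6, -0.1, -6.0]
opening: 0.162
grip_force: 30.0
```

```bash
python3 -m crank '[[0,0,1,0,0],[0,0,2,0,0],[0,0,2,0,0],[0,0,2,0,0]]' && python3 -m crank '[[0,0,1,0,0],[0,0,1,0,0],[0,0,1,0,0]]' && python3 -m crank '[[0,0,1,0,0],[0,0,1,0,0],[0,0,1,0,0]]'
```

```text
t: 22.32
eef_pos: [543.2, 15.5, 142.8]
tcp_rot: [3.141, 0.0, 1.473]
ft_force: [-0.2, -0.2, -5.4]
opening: 0.165
grip_force: 30.0
t: 22.57
eef_pos: [543.2, 15.5, 141.6]
tcp_rot: [-3.141, 0.0, 1.473]
ft_force: [-0.1, -0.2, -6.6]
opening: 0.166
grip_force: 30.0
t: 22.82
eef_pos: [543.2, 15.5, 140.6]
tcp_rot: [3.141, 0.0, 1.473]
ft_force: [0.7, 0.1, -5.5]
opening: 0.167
grip_force: 30.0
```

```bash
python3 -m crank '[[0,0,1,0,0],[0,0,1,0,0],[0,0,1,0,0]]' && python3 -m crank '[[0,0,0.5,0,0],[0,0,0.5,0,0],[0,0,0.5,0,0]]'
```

```text
t: 23.07
eef_pos: [543.3, 15.6, 140.5]
tcp_rot: [3.141, 0.0, 1.473]
ft_force: [-3.4, 0.1, 5.4]
opening: 0.167
grip_force: 30.0
t: 23.32
eef_pos: [543.3, 15.6, 140.5]
tcp_rot: [3.14, 0.0, 1.473]
ft_force: [-5.1, 0.8, 10.3]
opening: 0.17
grip_force: 30.0
```

```bash
python3 -m crank '[[0,0,-1.5,0,30],[0,0,-1.5,0,50],[0,0,-1.5,0,65],[0,0,-1.5,0,65],[0,0,-1.5,0,65],[0,0,-1.5,0,65],[0,0,-1.5,0,65]]' && python3 -m crank '[[0,0,-8,0,65],[0,0,-25,0,65],[0,0,-45,0,65],[0,0,-65,0,65],[0,0,-85,0,65],[-5,0,-105,0,65],[-15,0,-125,0,65],[-30,0,-145,0,65],[-40,0,-155,0,65],[-40,0,-155,0,65]]' && python3 -m crank '[[0,0,0,0,65],[0,0,0,0,65]]'
python3 - <<'E'
from cell import env
import cv2,numpy as np
c=env.read_camera("wrist"); cv2.imwrite("pics/w6.png",c["img"]); s=env.state(); np.savez("w6.npz",eef=s["eef_pos"],rot=s["tcp_rot"],**c)
E
```

```text
t: 23.9
eef_pos: [543.2, 15.5, 140.5]
tcp_rot: [-3.142, 0.0, 1.473]
ft_force: [0.3, -0.4, -0.3]
opening: 0.602
grip_force: 0.0
t: 24.73
eef_pos: [539.7, -25.6, 297.9]
tcp_rot: [3.138, 0.001, 1.472]
ft_force: [0.2, 0.2, -0.3]
opening: 0.68
grip_force: 0.0
t: 24.9
eef_pos: [538.9, -23.9, 294.5]
tcp_rot: [-3.14, -0.0, 1.473]
ft_force: [0.2, -0.1, -0.2]
opening: 0.686
grip_force: 0.0
```

View pics/w6.png

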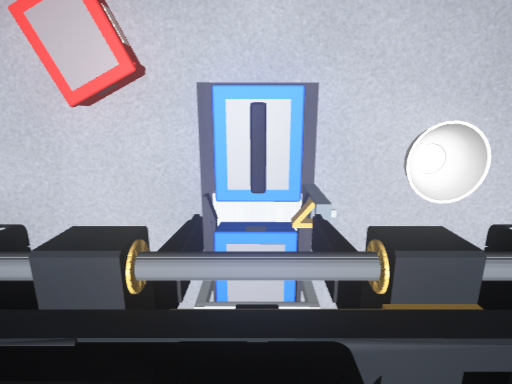

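The handled case sits squarely on the bottom case (lid corners (214,85), (304,85), (302,201), (216,201)). The latch nose is out at (296,226), behind the middle case. One quick check of the lid centre follows.

```bash
python3 - <<'E'
from h import *
from cell import env
c=dict(np.load("w6.npz"))
m=np.mean([ray(c,*p,106) for p in((214,85),(304,85),(302,201),(216,201))],0); print(m, m-[543.3,13.7])
if np.abs(m-[543.3,13.7]).max()<8: print(env.job_done())
E
```

```text
[544.79846846  12.38179899] [ 1.49846846 -1.31820101]
the job is handed in; nothing more can be done
None
```

I handed the job in at about 25 s: the middle case is against the end stop with the latch out behind it, and the handled case is back on the bottom case, about 2 mm off centre; the judge's result was not shown.

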